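# Fit the tier on the jewellery spinner

### The arm

A 6-joint arm with a two-finger parallel gripper is mounted at the origin on the work surface. World frame = base frame: x ahead of the robot, y to its left, z up, the work surface at z = 0. Lengths are in m, angles in rad, forces in N, time in s.
With the tool pointing down it reaches from about 0.375 to 0.9 m from the base axis. Payload 3.1 kg.
Tool frame: the origin (TCP) lies between the finger pads; the fingertips stand robot.tip_extent ahead of it and the grasp point (between the pads) lies 3 mm ahead of it (robot.tip_extent is the distance from the TCP to the fingertips, in m); z points along the fingers, x is the direction in which the jaws open and shut, and the axes are right-handed (so a half turn about z gives the same grasp; the last joint's range is limited). The gripper opens to 87 mm and grips with 3 to 60 N. Pads are 19 mm wide; open, the fingers measure 117 mm over their backs; the gripper's body (75 mm by 190 mm) begins 51 mm behind the grasp point.
Start: joints at [1.163, 0.527, 1.433, -0, 1.181, -0.178], TCP at [0.142, 0.609, 0.245] pointing down, gripper open.
Joint ranges: [-3.08, 3.08], [-0.75, 2.2], [0.22, 2.44], [-1.43, 4.57], [0, 2.65], [-2.85, 2.85]. Speed limits (rad/s): [2.79, 2.79, 3.14, 3.14, 3.14, 3.14].

### API

Orientations are given as a unit quaternion [x, y, z, w].
In Python, from rig import robot, cams gives the robot as it stands.
- The arm moves only by the tool carry_out, never from a script. Its argument "steps" is a list of rows, each a list of 3 entries, a list of its own where there are three numbers: the shift along the world's x, y, z in cm, then the turn about the world's z in degrees, then the closure, from 0 (fully open) to 1 (shut). In form: [[[dx, dy, dz], spin, fingers], ...]. A call has 1 to 10 rows; each row shifts and turns the pose as measured when the row begins; what a row does not reach is not made up. A row lasts 1/10 s, in which the tool goes at most 50 mm and 8.59 degrees, less where a joint would pass 70% of its speed; a pose out of reach is approached as far as the arm can. A call with a gripper value outside its range is refused whole. The fingers move at their own pace and stop on an object; "squeeze" is the grip in N (left out, the last holds). Time passes only in rows, so rows that do not move let the fingers close. It gives the time, the measured TCP pose, the force and the opening at its end, in the units of the state.
- robot.get_obs(): the state, without advancing time (a new reading comes with each control period).
- cams.camera(name): name is "scene" or "side" or "wrist"; returns a dict with "pixels" (400x640x3 uint8, red, green, blue), "fx", "fy", "cx", "cy" (pixels), "eye" and "rotation" of the camera in the world. Camera axes: x right, y up, looking along -z (the intrinsics and any distortion apply to the point x, -y, -z); pixel columns grow to the right and rows downward; lengths in m; the calibration is good to about 2 mm. The wrist camera is an equidistant fisheye: a pixel r from the principal point sees the ray r / f radians off the axis. A picture is of the moment at which its call begins. There is no depth.
- robot.hand_in(): hands the job in, once; it reports no verdict.
The state is a dict: "time": time; "q": joint angles; "joint_velocities": joint speeds; "joint_torque": joint torques, N m; "position": TCP position; "tool_rot": TCP orientation; "ft_force": force on the tool from outside, world axes, zero at the start; "moment": the same for the moment, N m; "grip_width": finger opening in m.
Only numpy, scipy, OpenCV 4.12 (cv2) and the standard library are available. Lean on these libraries where they do the work, as an engineer would, in place of code of your own. Each camera call takes 0.05 s, during which the arm holds its last target. There are 200 camera calls.

### The job

Put the loose plywood tier on the jewellery spinner stand: its hub goes down over the brass post, and its small hole must find the locating pin, so that the plate lies fully home and flat on the stand. Feel for the pin gently, never forcing the tier down on the stand, then let go and leave the other wares on the table where they are.

Things in the scene. Friction and masses are not known exactly. Their poses are not given: they have to be found in the camera images.
- tier_hub (a point): Loose tier, flat, right way up: plywood plate 130 (x) x 110 (y) x 8 with a square aluminium hub on its middle, 34 x 34, 40 tall, sides square to the plate, to be gripped. Mass 0.18 to 0.35 kg. This point: hub's centre on the bore axis, 28 above the plate's underside; z up, x towards the pin hole.
- tier: The same tier; origin at the centre of its underside. A 16 bore runs through hub and plate; one 10 pin hole goes through the plate 42 from the bore's centre along the tier's +x. Total height 48. Small brass hooks (look only) reach 11 past the two edges at +y and -y.
- stand_seat (a point): Post axis at seat level, z up. Fixed stand: the seat is the flat top of a round steel plate (110 across, 36 above the table). On it a brass post, 14 thick, 60 tall, last 8 tapered to 6 across, and a brass pin, 8 thick, 12 tall, centre 42 from the post's axis. x points only roughly to the pin: it is up to 0.8 rad (46 degrees) to either side, differs each time, unmeasured: feel for it.
- stand: The same stand's dark wood block, 130 x 130 x 28; origin under its centre. Nothing on it turns. Bore on post but off the pin, the tier rests on the pin's top, 12 above the seat; when both fit it drops and lies flat, hub centre 28 above the seat. All is rigid: touch down at 5 mm/s or so, 5 N is ample; over 40 N between tier and stand marks them.
- ring_box: small grey ring box, 46 x 46 x 34, loose; not to be disturbed; origin at its underside
- bangle: brass bangle lying flat, 68 across, 10 high, loose; not to be disturbed; origin at its underside
- jar: glass jar with metal cap, 52 across, 62 high, loose; not to be disturbed; origin at its underside
- bust: small turned-wood necklace bust, 76 across the foot, 118 high, loose; not to be disturbed; origin at its underside
- dish: white china dish, 84 across, 22 high, loose; not to be disturbed; origin at its underside
- driver: small wood-handled screwdriver, 150 long, lying, loose; not to be disturbed
- card_box: cardboard box of cards, 70 x 100 x 45, loose; not to be disturbed; origin at its underside
Things that resemble listed ones, but are neither listed nor needed, are in the scene too. Of the things that look like the tier, take the one that is nearest to the robot's base at the start.

How it is judged:
By the outcome, as a careful person would: the job done as asked, in the order asked, and still so for the second after the job is handed in, with the robot touching nothing.
It also fails if it takes over 72 s, if anything falls off the work surface, if the arm or the gripper's body presses on something with over 40 N, if the wrist force passes 120 N, or if a joint passes its speed limit or range.

## Working session

There is one attempt and no reset: what is moved stays moved. The work goes in short steps, Python scripts to look and compute and a tool call to move; the robot and the scene stay as the last step left them, time stands still between calls to the robot, and variables do not carry over. Pictures are saved under pics/ and viewed, about 8 in all and at most 12, crops included, and the job is handed in when it is done.

Besides the shell and the picture viewer there is one more tool, called as name([rows], argument=value, ...), one row to a line, values as JSON. carry_out: Moves the arm, as the interface text tells. Its arguments: {"type":"object","properties":{"steps":{"type":"array"},"squeeze":{"type":"number"}},"required":["steps"]}

```bash
mkdir -p pics; ls
python3 - <<'E'
from rig import robot,cams
import cv2,numpy as np
o=robot.get_obs();print(o,robot.tip_extent)
for n in("scene","side","wrist"):
    c=cams.camera(n);cv2.imwrite(f"pics/{n}0.png",c["pixels"][:,:,::-1]);print(n,{k:np.round(v,4).tolist() for k,v in c.items() if k!="pixels"})
a=[cv2.imread(f"pics/{n}0.png") for n in("scene","side")]
E
```

```text
pics
{'time': 0.0, 'q': array([ 1.16248835e+00,  5.28475377e-01,  1.43387768e+00,  4.31771053e-06,
        1.18135487e+00, -1.78481048e-01]), 'joint_velocities': array([-0.00025591, -0.00088015,  0.00092417,  0.00081752,  0.00052407,
        0.00025493]), 'joint_torque': array([ 7.23004196e-04, -4.40044606e+01, -1.76593351e+01,  6.36117370e-02,
        5.81482379e-02, -1.36793806e-04]), 'position': array([0.14207208, 0.60795817, 0.24357373]), 'tool_rot': array([ 7.83520655e-01,  6.21364840e-01, -9.33132701e-04,  4.97861105e-04]), 'ft_force': array([-0.27634847, -0.35917338, -0.3071473 ]), 'moment': array([0.01058685, 0.05319503, 0.01316953]), 'grip_width': 0.08714340292972789} 0.022
scene {'fx': 429.3166, 'fy': 429.3166, 'cx': 316.8716, 'cy': 197.2442, 'eye': [1.395, 0.0396, 1.2328], 'rotation': [0.2115, 0.2388, 0.7252, 0.6101]}
side {'fx': 407.0586, 'fy': 407.0586, 'cx': 325.4958, 'cy': 192.4192, 'eye': [0.2933, 0.8163, 0.8361], 'rotation': [-0.0534, 0.4276, 0.8939, -0.1237]}
wrist {'fx': 309.7069, 'fy': 309.7069, 'cx': 319.8106, 'cy': 200.1393, 'eye': [0.0735, 0.6253, 0.3843], 'rotation': [-0.1026, -0.0805, 0.6162, 0.7767]}
```

View pics/scene0.png

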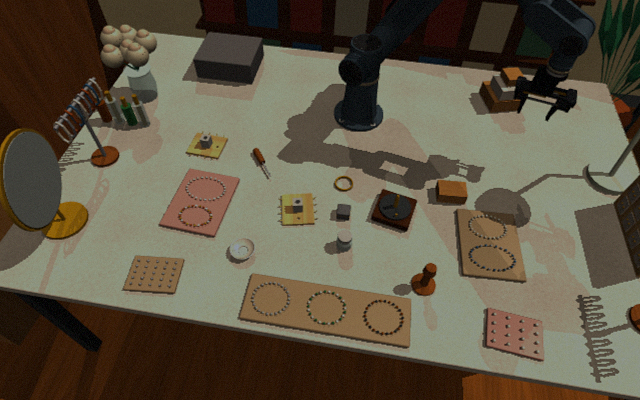

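View pics/side0.png

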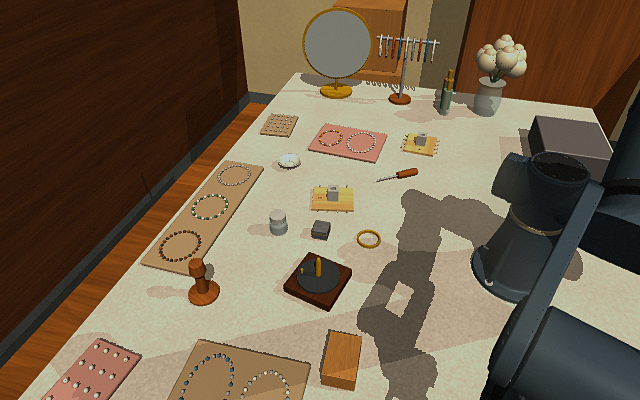

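Tier lookalikes: scene (207,145) / side (421,143), and scene (297,208) / side (332,197). The stand is at scene (395,209) / side (318,280). Next I'll measure their distances from the base and enlarge both.

```bash
cat > h.py <<'E'
import numpy as np,cv2
from scipy.spatial.transform import Rotation as R
def ray(c,uv,fish=False):
    x=(uv[0]-c["cx"])/c["fx"];y=(uv[1]-c["cy"])/c["fy"]
    if fish:
        t=np.hypot(x,y);s=np.sin(t)/max(t,1e-9);d=np.array([x*s,-y*s,-np.cos(t)])
    else: d=np.array([x,-y,-1.])
    return R.from_quat(c["rotation"]).apply(d/np.linalg.norm(d))
def proj(c,p,fish=False):
    d=R.from_quat(c["rotation"]).inv().apply(np.asarray(p)-c["eye"]);x,y,z=d[0],-d[1],-d[2]
    if fish:
        r=np.hypot(x,y);k=np.arctan2(r,z)/max(r,1e-9)
    else:k=1/z
    return np.array([c["cx"]+c["fx"]*x*k,c["cy"]+c["fy"]*y*k])
def plane(c,uv,z,fish=False):
    d=ray(c,uv,fish);e=np.asarray(c["eye"]);return e+d*(z-e[2])/d[2]
def tri(*obs): # (cam,uv,fish)
    A=np.zeros((3,3));b=np.zeros(3);L=[]
    for c,uv,f in obs:
        d=ray(c,uv,f);P=np.eye(3)-np.outer(d,d);A+=P;b+=P@c["eye"];L.append(P)
    p=np.linalg.solve(A,b)
    return p,[float(np.linalg.norm(P@(p-o[0]["eye"]))) for P,o in zip(L,obs)]
E
python3 - <<'E'
from rig import cams
from h import *
s=cams.camera("scene");d=cams.camera("side");w=cams.camera("wrist")
for n,a,b in(("far",(207,140),(421,136)),("near",(297,202),(333,187)),("post",(397,194),(318,258)),("ringbox",(344,207),(321,225)),("bangle",(344,184),(368,239)),("jar",(344,238),(278,212)),("card",(452,185),(342,340)),("driverhandle",(258,154),(407,173))):
    p,r=tri((s,a,False),(d,b,False));print(n,p.round(3),np.round(r,4),"dist",np.hypot(*p[:2]).round(3))
def cr(c,x,y,w,h,k):return cv2.resize(c["pixels"][y:y+h,x:x+w,::-1],None,fx=k,fy=k,interpolation=cv2.INTER_CUBIC)
k=4
m=np.zeros((600,800,3),np.uint8)
for i,(c,x,y) in enumerate(((s,157,110),(s,247,170),(d,371,105),(d,282,160))):
    q=cr(c,x,y,100,75,4);m[(i//2)*300:(i//2)*300+300,(i%2)*400:(i%2)*400+400]=q
cv2.imwrite("pics/cand.png",m)
E
```

```text
far [ 0.294 -0.56   0.038] [0.0035 0.0035] dist 0.633
near [ 0.532 -0.158  0.045] [0.0029 0.0029] dist 0.555
post [0.48  0.177 0.095] [0.0013 0.0013] dist 0.512
ringbox [0.522 0.006 0.037] [0.0004 0.0004] dist 0.522
bangle [ 0.388 -0.01  -0.   ] [0.002 0.002] dist 0.389
jar [0.653 0.018 0.058] [0.007 0.007] dist 0.653
card [0.379 0.364 0.07 ] [0.0053 0.0053] dist 0.526
driverhandle [ 0.315 -0.352  0.012] [0.0026 0.0026] dist 0.473
```

View pics/cand.png

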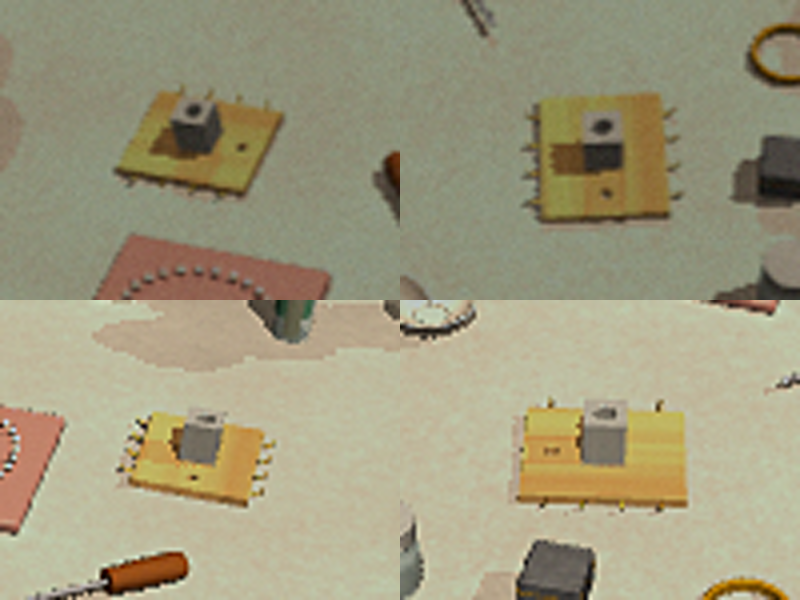

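The tier at scene (297,208) is 0.555 m from the base and the other at (207,145) is 0.633 m, so the nearer one, at about (0.532,-0.158), is meant. The crop shows its hub bore at scene (297.8,201.5) and its pin hole at (299,218), roughly along world +x. I'll pass over the stand first for wrist views.

carry_out([
  [[3.0,-3.8,0],-8,0],
  [[3.0,-3.8,0],-8,0],
  [[3.0,-3.8,0],-8,0],
  [[3.0,-3.8,0],-8,0],
  [[3.0,-3.8,0],-8,0],
  [[3.0,-3.8,0],-8,0],
  [[3.0,-3.8,0],-8,0],
  [[3.0,-3.8,0],-8,0],
  [[3.0,-3.8,0],-8,0],
  [[3.0,-3.8,0],-5,0],
])

```text
time: 1.3
position: [0.4466, 0.2205, 0.2453]
tool_rot: [1.0, -0.023, 0.005, -0.001]
ft_force: [1.1, -0.2, 0.0]
grip_width: 0.0871
```

Run:
```python
from rig import robot,cams
from h import *
o=robot.get_obs();print(o["time"],o["position"].round(4),R.from_quat(o["tool_rot"]).as_matrix()[:,0].round(3),o["q"].round(3))
c=cams.camera("wrist");cv2.imwrite("pics/w1.png",c["pixels"][:,:,::-1]);np.save("w1.npy",c)
print(proj(c,[.48,.177,.096],True),c["eye"])
```

```text
1.3 [0.4466 0.2205 0.2453] [ 0.999 -0.045  0.009] [ 0.234  0.353  1.75  -0.     1.029  0.28 ]
[353.46020901 234.89148015] [0.44829755 0.29154461 0.38603534]
```

View pics/w1.png

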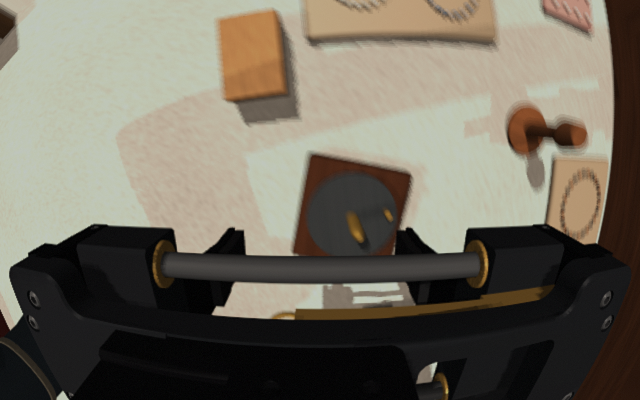

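The wrist view shows the stand at about (355,210), with the post from (349,213) to (357,240) and the pin at (389,214). I'll take two better-placed views on the way.

carry_out([
  [[1.5,-4.0,0],-2.5,0],
  [[0,-3.5,0],0,0],
  [[0,0,0],0,0],
  [[0,0,0],0,0],
])

```text
time: 1.75
position: [0.4708, 0.1371, 0.2461]
tool_rot: [0.999, -0.052, 0.01, 0.001]
ft_force: [-0.7, -0.4, -0.1]
grip_width: 0.0868
```

Run:
```python
from rig import robot,cams
from h import *
c=cams.camera("wrist");np.save("w2.npy",c);cv2.imwrite("pics/w2.png",c["pixels"][:,:,::-1]);print(c["eye"])
```

```text
[0.47508936 0.20847362 0.38661926]
```

carry_out([
  [[0,-4.5,0],0,0],
  [[0,-4.5,0],0,0],
  [[0,0,0],0,0],
  [[0,0,0],0,0],
])

```text
time: 2.2
position: [0.4707, 0.0511, 0.2464]
tool_rot: [0.999, -0.046, 0.011, 0.0]
ft_force: [0.2, 1.0, 0.7]
grip_width: 0.087
```

Run:
```python
from rig import robot,cams
from h import *
c=cams.camera("wrist");np.save("w3.npy",c);print(c["eye"],robot.get_obs()["position"])
a=np.load("w2.npy",allow_pickle=True).item()
m=[]
for k in(a,c):
    u=proj(k,[.48,.177,.05],True).astype(int);x,y=max(u[0]-65,0),max(u[1]-75,0);print(x,y)
    m.append(cv2.resize(k["pixels"][y:y+150,x:x+130,::-1],(390,450),interpolation=cv2.INTER_CUBIC))
cv2.imwrite("pics/stand.png",np.hstack(m))
```

```text
[0.47385454 0.12233892 0.38708339] [0.47078369 0.05132642 0.24643492]
255 72
248 0
```

View pics/stand.png

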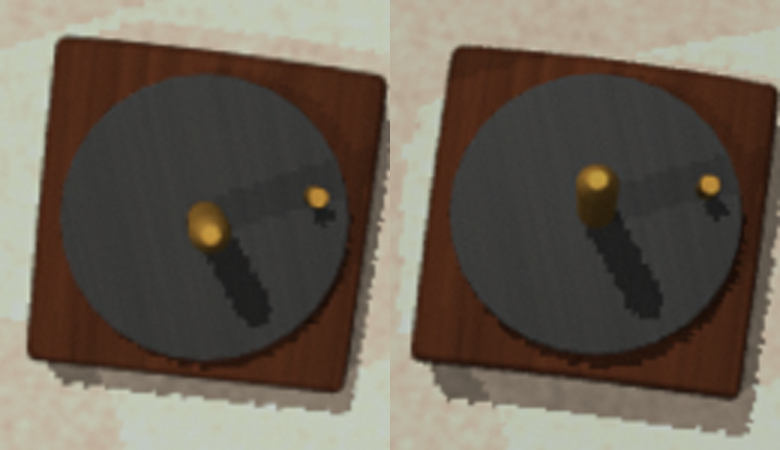

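Brass pin top at w2 (360.7,137.7) and w3 (354.7,61.3); post tip at (324.7,150) and (317,59.7).

Run:
```python
from h import *
W=[np.load(f"w{i}.npy",allow_pickle=True).item() for i in(2,3)]
P=[];T=[(324.7,150.0),(317,59.7)]
for c,g in zip(W,[(360.7,137.7),(354.7,61.3)]):
    hsv=cv2.cvtColor(c["pixels"],cv2.COLOR_RGB2HSV)
    m=cv2.inRange(hsv,(8,120,110),(35,255,255));x,y=int(g[0])-6,int(g[1])-6
    M=cv2.moments(m[y:y+13,x:x+13],True);P.append((x+M["m10"]/M["m00"],y+M["m01"]/M["m00"]));print(P[-1],M["m00"])
    d=cv2.inRange(hsv,(0,0,20),(180,75,85));n,l,s,ce=cv2.connectedComponentsWithStats(d)
    u=proj(c,[.46,.177,.036],True).astype(int);k=l[u[1],u[0]];print(k,s[k])
    cn=max(cv2.findContours((l==k).astype(np.uint8),cv2.RETR_EXTERNAL,cv2.CHAIN_APPROX_NONE)[0],key=cv2.contourArea)[:,0]
    q=np.array([plane(c,p,.036,True)[:2] for p in cv2.convexHull(cn)[:,0].astype(float)])
    el=cv2.fitEllipse((q*1e4).astype(np.float32));print("disc",np.array(el[0])/1e4,np.array(el[1])/1e4)
pin=tri(*[(c,p,True) for c,p in zip(W,P)]);post=tri(*[(c,p,True) for c,p in zip(W,T)])
print("pin",pin,"post tip",post);d=(pin[0]-post[0])[:2];print(np.hypot(*d),np.degrees(np.arctan2(d[1],d[0])))
for c,p,t in zip(W,P,T):
    a=plane(c,p,.048,True);b=plane(c,t,.096,True);d=(a-b)[:2];print(a,b,np.hypot(*d),np.degrees(np.arctan2(d[1],d[0])))
```

```text
(360.42424242424244, 137.42424242424244) 33.0
37 [ 275   97   97   95 6878]
disc [0.48291001 0.17872358] [0.10878579 0.1093266 ]
(354.3333333333333, 61.2) 30.0
9 [ 268   25   98   93 6786]
disc [0.48293281 0.17878043] [0.1088708  0.10930739]
pin (array([0.52454903, 0.18369619, 0.04761018]), [0.00018797557734310952, 0.00018797557734307678]) post tip (array([0.48273857, 0.17869422, 0.09704085]), [0.00016583426335644406, 0.0001658342633565535])
0.042108595094487535 6.822128002585102
[0.52430245 0.18373001 0.048     ] [0.48259961 0.17859066 0.096     ] 0.04201833099197194 7.025562890765215
[0.52468064 0.18362732 0.048     ] [0.48293694 0.17889435 0.096     ] 0.042011163271206596 6.468668153992312
```

carry_out([
  [[0.7,-4.8,0],0,0],
  [[0.7,-4.8,0],0,0],
  [[0.7,-4.8,0],0,0],
  [[0.7,-4.8,0],0,0],
  [[0.7,-4.8,0],0,0],
  [[0,0,0],0,0],
  [[0,0,0],0,0],
])

```text
time: 2.95
position: [0.5098, -0.1825, 0.2466]
tool_rot: [0.999, -0.033, 0.012, -0.001]
ft_force: [-0.3, 0.5, -0.3]
grip_width: 0.0868
```

Run:
```python
from rig import robot,cams
from h import *
c=cams.camera("wrist");np.save("w4.npy",c);print(c["eye"],robot.get_obs()["position"],proj(c,[.532,-.158,.048],True))
```

```text
[ 0.51074303 -0.1115564   0.38744023] [ 0.51019397 -0.18258197  0.24679706] [333.93032569 161.17915605]
```

carry_out([
  [[0.0,-4.0,0],0,0],
  [[0.0,-2.0,0],0,0],
  [[0,0,0],0,0],
  [[0,0,0],0,0],
])

```text
time: 3.4
position: [0.5111, -0.2335, 0.2465]
tool_rot: [1.0, -0.026, 0.011, -0.003]
ft_force: [0.5, 0.3, -0.3]
grip_width: 0.0873
```

Run:
```python
from rig import robot,cams
from h import *
c=cams.camera("wrist");np.save("w5.npy",c);o=robot.get_obs();print(c["eye"],o["position"],o["time"])
a=np.load("w4.npy",allow_pickle=True).item();m=[]
for k in(a,c):
    u=proj(k,[.532,-.158,.03],True).astype(int);x,y=max(u[0]-65,0),max(u[1]-75,0);print(x,y)
    m.append(cv2.resize(k["pixels"][y:y+150,x:x+130,::-1],(390,450),interpolation=cv2.INTER_CUBIC))
cv2.imwrite("pics/tier.png",np.hstack(m))
```

```text
[ 0.51126351 -0.16290093  0.38747426] [ 0.51105185 -0.23325512  0.24646316] 3.45
267 84
265 41
```

View pics/tier.png

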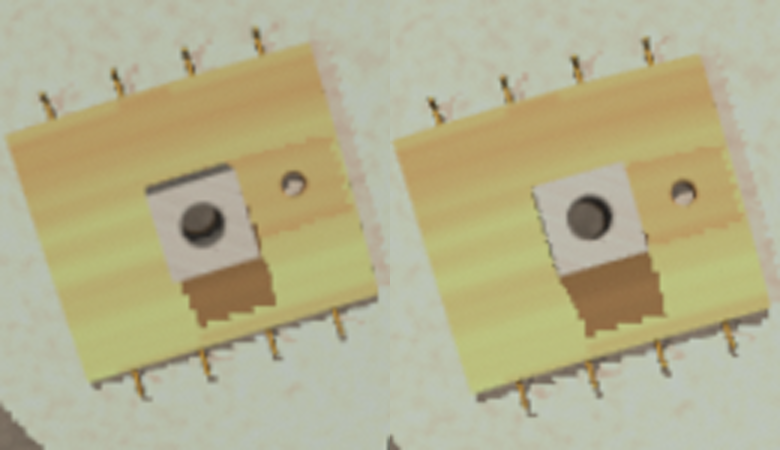

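The crops show the tier's hub bore at w4 (334.7,158.7) / w5 (331.3,113.3) and the pin hole at w4 (364.7,145) / w5 (362.7,105). Now I'll triangulate.

Run:
```python
from h import *
from rig import robot
a,c=[np.load(f"w{i}.npy",allow_pickle=True).item() for i in(4,5)]
f=lambda x,y:((x-390)/3+265,y/3+41); g=lambda x,y:(x/3+267,y/3+84)
b=tri((a,g(203,224),True),(c,f(589,217),True));h=tri((a,g(293,183),True),(c,f(683,192),True));print("bore",b,"hole",h)
ang=lambda d:np.degrees(np.arctan2(d[1],d[0]))
print("hole dir",np.linalg.norm((h[0]-b[0])[:2]),ang(h[0]-b[0]))
H=np.array([plane(c,f(*p),.048,True)[:2] for p in((533,187),(626,164),(648,252),(560,275))])
Q=np.array([plane(c,f(*p),.008,True)[:2] for p in((395,140),(703,55),(770,310),(478,398))])
for q in(H,Q):print(q.mean(0),np.linalg.norm(np.roll(q,-1,0)-q,axis=1),[ang(q[1]-q[0]),ang(q[2]-q[3]),ang(q[0]-q[3])-90,ang(q[1]-q[2])-90])
print(plane(c,f(589,217),.048,True))
m=cv2.inRange(cv2.cvtColor(c["pixels"],cv2.COLOR_RGB2HSV),(10,90,90),(35,255,255));m=cv2.morphologyEx(m,cv2.MORPH_OPEN,np.ones((5,5)))
cn=max(cv2.findContours(m,cv2.RETR_EXTERNAL,cv2.CHAIN_APPROX_NONE)[0],key=cv2.contourArea)[:,0]
q=np.array([plane(c,p,.008,True)[:2] for p in cn.astype(float)]);r=cv2.minAreaRect((q*1e3).astype(np.float32));print(r)
o=robot.get_obs();r=R.from_quat(o["tool_rot"]).as_matrix();print(o["position"],ang(r[:,0]),r[:,2].round(4))
```

```text
bore (array([ 0.53256344, -0.15515097,  0.04882623]), [0.0003559698917590031, 0.000355969891759054]) hole (array([ 0.57329919, -0.14534564,  0.01020569]), [9.496844828286729e-05, 9.496844828280507e-05])
hole dir 0.04189922994709209 13.533963255374744
[ 0.53327758 -0.15600403] [0.03468602 0.03326359 0.03319981 0.03363909] [np.float64(11.586936039859406), np.float64(12.189730648186313), np.float64(13.864127782107715), np.float64(11.326107572182949)]
[ 0.53423538 -0.15664101] [0.13017168 0.10993359 0.12720402 0.11206668] [np.float64(13.181139509214571), np.float64(14.139365523161572), np.float64(14.058475877989267), np.float64(12.51948204121544)]
[ 0.532258   -0.15514114  0.048     ]
((882.2967529296875, -94.6414794921875), (152.53634643554688, 307.49639892578125), 0.0023509978782385588)
[ 0.51105185 -0.23325512  0.24646316] -2.949738072229358 [ 0.023   0.005  -0.9997]
```

Tier: bore at (0.533,-0.1555), top at 0.048, hole 41.9 mm away, yaw about 13°. Stand: post at (0.4829,0.1787), pin at 6.8°, 42 mm out. Everything matches the given sizes. Approaching.

carry_out([
  [[1.1,3.9,-2.0],8,0],
  [[1.1,3.9,-4.0],8,0],
  [[0,0,-4.5],0,0],
  [[0,0,-2.0],0,0],
  [[0,0,0],0,0],
  [[0,0,0],0,0],
])

```text
time: 4.05
position: [0.5332, -0.1452, 0.1241]
tool_rot: [0.992, 0.124, 0.014, -0.004]
ft_force: [-0.4, -0.5, 0.6]
grip_width: 0.0869
```

```bash
cat > st.py <<'E'
from rig import robot
from h import *
o=robot.get_obs();r=R.from_quat(o["tool_rot"]).as_matrix()
print(o["time"],o["position"].round(4),"yaw",np.degrees(np.arctan2(r[1,0],r[0,0])).round(2),"z",r[:,2].round(4),"F",o["ft_force"].round(2),"M",o["moment"].round(3),"w",o["grip_width"].round(4),"q",o["q"].round(2))
E
python3 st.py
```

```text
Traceback (most recent call last):
  File "st.py", line 4, in <module>
    print(o["time"],o["position"].round(4),"yaw",np.degrees(np.arctan2(r[1,0],r[0,0])).round(2),"z",r[:,2].round(4),"F",o["ft_force"].round(2),"M",o["moment"].round(3),"w",o["grip_width"].round(4),"q",o["q"].round(2))
                                                                                                                                                                            ^^^^^^^^^^^^^^^^^^^^^
AttributeError: 'float' object has no attribute 'round'
```

```bash
sed -i 's/o\["grip_width"\].round(4)/round(o["grip_width"],4)/' st.py
```

carry_out([
  [[0,-0.5,-0.5],-0.7,0],
  [[0,-0.4,-1],0,0],
  [[0,0,-1],0,0],
  [[0,0,-1],0,0],
  [[0,0,0],0,0],
  [[0,0,0],0,0],
])

```text
time: 4.65
position: [0.5356, -0.1568, 0.0906]
tool_rot: [0.993, 0.117, 0.017, -0.001]
ft_force: [-0.1, 0.6, -1.2]
grip_width: 0.087
```

```bash
python3 st.py
```

```text
4.65 [ 0.5356 -0.1568  0.0906] yaw 13.47 z [ 0.034   0.0066 -0.9994] F [-0.12  0.63 -1.16] M [-0.141  0.054  0.044] w 0.087 q [-0.5   0.66  1.75  0.03  0.71 -0.76]
```

carry_out([
  [[0,0,1],0,0],
  [[0,0,1],0,0],
  [[0,0,1],0,0],
  [[0,0,1],0,0],
])

```text
time: 5.05
position: [0.5352, -0.1567, 0.1333]
tool_rot: [0.993, 0.117, 0.017, -0.002]
ft_force: [0.7, 0.2, -0.1]
grip_width: 0.0868
```

```bash
python3 st.py
```

```text
5.05 [ 0.5352 -0.1567  0.1333] yaw 13.45 z [ 0.0329  0.0072 -0.9994] F [ 0.73  0.19 -0.13] M [-0.044  0.049  0.018] w 0.0868 q [-0.5   0.58  1.72  0.03  0.81 -0.75]
```

carry_out([
  [[0,0,0],0,0],
  [[0,0,0],0,0],
  [[0,0,0],0,0],
  [[0,0,0],0,0],
  [[0,0,0],0,0],
])

```text
time: 5.55
position: [0.5363, -0.157, 0.1362]
tool_rot: [0.993, 0.117, 0.019, -0.0]
ft_force: [1.2, -0.0, 0.1]
grip_width: 0.0872
```

```bash
python3 st.py
```

```text
5.55 [ 0.5363 -0.157   0.1362] yaw 13.48 z [ 0.0374  0.0048 -0.9993] F [ 1.21 -0.03  0.14] M [-0.089  0.093 -0.031] w 0.0872 q [-0.5   0.58  1.72  0.03  0.81 -0.75]
```

The tool's lean grows slowly, row by row, towards +x. A half turn about z gives the same grasp and makes the drift cancel, so I'll do that now and turn back while carrying.

carry_out([
  [[0,0,0],-8.5,0],
  [[0,0,0],-8.5,0],
  [[0,0,0],-8.5,0],
  [[0,0,0],-8.5,0],
  [[0,0,0],-8.5,0],
  [[0,0,0],-8.5,0],
  [[0,0,0],-8.5,0],
  [[0,0,0],-8.5,0],
  [[0,0,0],-8.5,0],
  [[0,0,0],-8.5,0],
])

```text
time: 6.55
position: [0.5335, -0.1558, 0.1313]
tool_rot: [0.805, -0.593, 0.01, 0.01]
ft_force: [-0.4, -1.0, 0.3]
grip_width: 0.0874
```

```bash
python3 st.py
```

```text
6.55 [ 0.5335 -0.1558  0.1313] yaw -72.72 z [ 0.0034 -0.0284 -0.9996] F [-0.42 -1.    0.32] M [-0.055  0.151 -0.017] w 0.0874 q [-0.47  0.59  1.72 -0.03  0.82  0.82]
```

carry_out([
  [[0,0,0],-8.5,0],
  [[0,0,0],-8.5,0],
  [[0,0,0],-8.5,0],
  [[0,0,0],-8.5,0],
  [[0,0,0],-8.5,0],
  [[0,0,0],-8.5,0],
  [[0,0,0],-8.5,0],
  [[0,0,0],-8.5,0],
])

```text
time: 7.35
position: [0.5315, -0.1546, 0.1272]
tool_rot: [-0.33, 0.944, 0.002, -0.015]
ft_force: [0.3, 0.6, 0.5]
grip_width: 0.087
```

```bash
python3 st.py
```

```text
7.35 [ 0.5315 -0.1546  0.1272] yaw -141.46 z [-0.0296 -0.0067 -0.9995] F [0.32 0.62 0.51] M [-0.039  0.117 -0.018] w 0.087 q [-0.47  0.61  1.7  -0.03  0.86  2.01]
```

carry_out([
  [[0,0,-1],-8.4,0],
  [[0,0,-1],-8.4,0],
  [[0,0,-1],-8.4,0],
  [[0,0,-1],0,0],
])

```text
time: 7.75
position: [0.532, -0.155, 0.0857]
tool_rot: [-0.111, 0.994, 0.005, -0.014]
ft_force: [-0.2, -0.1, -0.2]
grip_width: 0.0873
```

```bash
python3 st.py
```

```text
7.75 [ 0.532  -0.155   0.0857] yaw -167.26 z [-0.0291  0.0059 -0.9996] F [-0.23 -0.08 -0.2 ] M [ 0.045  0.134 -0.043] w 0.0873 q [-0.48  0.68  1.72 -0.01  0.78  2.45]
```

carry_out([
  [[0,0,-1.2],0,0],
  [[0,0,-1.2],0,0],
  [[0.1,0,-1],0,0],
  [[0,0,-0.7],0,0],
  [[0,0,-0.4],0,0],
  [[0,0,-0.2],0,0],
  [[0,0,0],0,0],
])

```text
time: 8.45
position: [0.532, -0.1543, 0.0323]
tool_rot: [-0.115, 0.993, 0.006, -0.016]
ft_force: [-0.4, 0.8, 0.1]
grip_width: 0.0869
```

```bash
python3 st.py
```

```text
8.45 [ 0.532  -0.1543  0.0323] yaw -166.75 z [-0.033   0.0077 -0.9994] F [-0.39  0.79  0.15] M [ 0.011  0.085 -0.019] w 0.0869 q [-0.48  0.77  1.73 -0.01  0.68  2.44]
```

carry_out([
  [[0,0,0.25],0,0.3],
  [[0,0,0],0,0.6],
  [[0,0,0],0,1],
  [[0,0,0],0,1],
  [[0,0,0],0,1],
  [[0,0,0],0,1],
], squeeze=25)

```text
time: 9.05
position: [0.5332, -0.1548, 0.0369]
tool_rot: [-0.115, 0.993, 0.005, -0.014]
ft_force: [-0.3, 0.1, 0.1]
grip_width: 0.047
```

```bash
python3 st.py
```

```text
9.05 [ 0.5332 -0.1548  0.0369] yaw -166.73 z [-0.0295  0.0059 -0.9995] F [-0.31  0.09  0.09] M [ 0.055  0.1   -0.028] w 0.047 q [-0.48  0.76  1.73 -0.01  0.68  2.44]
```

carry_out([
  [[0,0,0],0,1],
  [[0,0,0],0,1],
  [[0,0,0],0,1],
  [[0,0,0],0,1],
])

```text
time: 9.45
position: [0.533, -0.1548, 0.0371]
tool_rot: [-0.115, 0.993, 0.005, -0.014]
ft_force: [-0.5, 0.2, -0.1]
grip_width: 0.034
```

```bash
python3 st.py
```

```text
9.45 [ 0.533  -0.1548  0.0371] yaw -166.73 z [-0.0296  0.0059 -0.9995] F [-0.45  0.16 -0.15] M [0.086 0.001 0.041] w 0.034 q [-0.48  0.76  1.73 -0.01  0.68  2.44]
```

The hub is gripped at 34 mm. Lifting, then carrying to the stand while turning back.

carry_out([
  [[0,0,1],0,1],
  [[0,0,2.5],0,1],
  [[0,0,3],0,1],
  [[0,0,3],0,1],
  [[0,0,2],8.4,1],
  [[0,0,0],8.4,1],
  [[0,0,0],8.4,1],
  [[0,0,0],8.4,1],
])

```text
time: 10.25
position: [0.5292, -0.1527, 0.1569]
tool_rot: [-0.405, 0.914, 0.0, -0.019]
ft_force: [0.1, 0.6, -4.0]
grip_width: 0.0338
```

```bash
python3 st.py
```

```text
10.25 [ 0.5292 -0.1527  0.1569] yaw -132.22 z [-0.0358 -0.015  -0.9992] F [ 0.11  0.6  -4.02] M [-0.063  0.136  0.019] w 0.0338 q [-0.47  0.56  1.68 -0.04  0.93  1.86]
```

The turn carries the tier with it, and tool yaw −173° at the stand is out of joint 6's range. So I'll set the tier back down here and regrasp it with the jaws across it (+90°).

carry_out([
  [[0,0,-2.0],0,1],
  [[0,0,-3.0],0,1],
  [[0,0,-3.0],0,1],
  [[0,0,-1.5],0,1],
  [[0,0,-0.8],0,1],
  [[0,0,-0.4],0,1],
  [[0,0,0],0,1],
])

```text
time: 10.95
position: [0.5288, -0.1518, 0.0495]
tool_rot: [-0.406, 0.914, -0.0, -0.019]
ft_force: [-0.2, -0.4, -3.2]
grip_width: 0.0342
```

```bash
python3 st.py
```

```text
10.95 [ 0.5288 -0.1518  0.0495] yaw -132.04 z [-0.0338 -0.0159 -0.9993] F [-0.22 -0.45 -3.17] M [0.043 0.162 0.026] w 0.0342 q [-0.47  0.73  1.74 -0.05  0.69  1.87]
```

carry_out([
  [[0,0,-0.5],0,1],
  [[0,0,-0.3],0,1],
  [[0,0,-0.1],0,1],
  [[0,0,0],0,1],
])

```text
time: 11.35
position: [0.5306, -0.1526, 0.0423]
tool_rot: [-0.406, 0.914, -0.002, -0.017]
ft_force: [0.2, -0.0, -3.1]
grip_width: 0.0339
```

```bash
python3 st.py
```

```text
11.35 [ 0.5306 -0.1526  0.0423] yaw -132.05 z [-0.0293 -0.0181 -0.9994] F [ 0.17 -0.03 -3.14] M [0.063 0.195 0.037] w 0.0339 q [-0.47  0.75  1.74 -0.05  0.67  1.87]
```

carry_out([
  [[0,0,-0.1],0,1],
  [[0,0,-0.1],0,1],
  [[0,0,-0.1],0,1],
  [[0,0,-0.05],0,1],
])

```text
time: 11.75
position: [0.5311, -0.1529, 0.0393]
tool_rot: [-0.406, 0.914, -0.003, -0.017]
ft_force: [-0.4, -0.0, -3.2]
grip_width: 0.0341
```

```bash
python3 st.py
```

```text
11.75 [ 0.5311 -0.1529  0.0393] yaw -132.05 z [-0.0277 -0.0189 -0.9994] F [-0.4  -0.01 -3.18] M [ 0.014  0.188 -0.004] w 0.0341 q [-0.47  0.75  1.74 -0.05  0.67  1.88]
```

No contact yet at 2 mm above, so the tier hangs nearly level. Releasing, rising and turning 90°.

carry_out([
  [[0,0,-0.1],0,1],
  [[0,0,0],0,0],
  [[0,0,0],0,0],
  [[0,0,0],0,0],
  [[0,0,1],0,0],
  [[0,0,2.0],0,0],
  [[0,0,2],8.5,0],
  [[0,0,1],8.5,0],
  [[0,0,0],8.5,0],
  [[0,0,0],8.5,0],
])

```text
time: 12.75
position: [0.5334, -0.154, 0.1062]
tool_rot: [-0.66, 0.751, -0.011, -0.013]
ft_force: [0.1, -0.7, -0.5]
grip_width: 0.0864
```

carry_out([
  [[0,0,0],8.5,0],
  [[0,0,0],8.5,0],
  [[0,0,0],8.5,0],
  [[0,0,0],8.5,0],
  [[0,0,0],8.5,0],
  [[0,0,0],8.5,0],
  [[0,0,0],4,0],
  [[0,0,0],0,0],
])

```text
time: 13.55
position: [0.5356, -0.1548, 0.1152]
tool_rot: [0.935, -0.355, 0.021, 0.005]
ft_force: [0.8, -0.2, -0.2]
grip_width: 0.0873
```

```bash
python3 st.py
python3 - <<'E'
from rig import cams
from h import *
c=cams.camera("wrist");np.save("w6.npy",c);cv2.imwrite("pics/w6.png",c["pixels"][:,:,::-1])
E
```

```text
13.55 [ 0.5356 -0.1548  0.1152] yaw -41.63 z [ 0.0365 -0.0248 -0.999 ] F [ 0.81 -0.16 -0.17] M [-0.081  0.125 -0.044] w 0.0873 q [-0.48  0.61  1.74 -0.01  0.74  0.25]
```

View pics/w6.png

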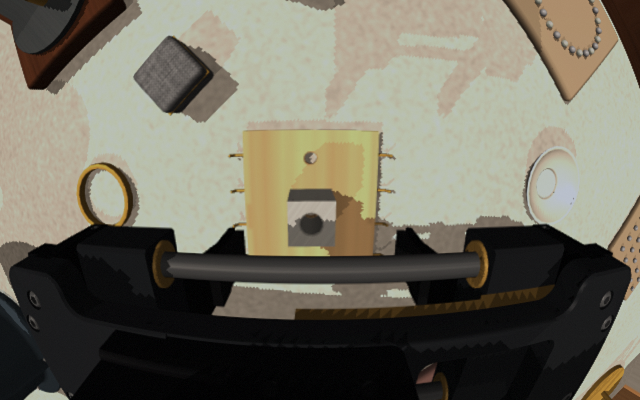

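The tier lies flat, with the bore at (311,224) and the pin hole at (310,157), square to the jaws.

Run:
```python
from h import *
c=np.load("w6.npy",allow_pickle=True).item()
b=plane(c,(311,224),.048,True);h=plane(c,(310.5,157.5),.008,True);d=h-b;print(b,h,np.hypot(*d[:2]),np.degrees(np.arctan2(d[1],d[0])))
for z in(0,1):pass
q=[plane(c,p,.008,True)[:2] for p in((243,131),(379,131))];d=q[1]-q[0];print(np.linalg.norm(d),np.degrees(np.arctan2(d[1],d[0]))+90)
q=[plane(c,p,.048,True)[:2] for p in((288,202),(336,202),(336,246),(288,246))];print(np.mean(q,0),[np.degrees(np.arctan2(*(q[i]-q[j])[::-1])) for i,j in((1,0),(2,3))])
```

```text
[ 0.53165077 -0.15314085  0.048     ] [ 0.56029672 -0.12171972  0.008     ] 0.04251914707341296 47.64525037992396
0.10981744013955703 48.06351241456684
[ 0.53189239 -0.15396131] [np.float64(-42.29092514153984), np.float64(-42.547757443863325)]
```

carry_out([
  [[-0.2,0.1,-1],-0.5,0],
  [[-0.2,0.05,-2],0,0],
  [[0,0,-2],0,0],
  [[0,0,-1.2],0,0],
  [[0,0,-0.6],0,0],
  [[0,0,-0.3],0,0],
  [[0,0,0],0,0],
])

```text
time: 14.3
position: [0.5318, -0.1531, 0.0416]
tool_rot: [0.931, -0.363, 0.023, 0.005]
ft_force: [0.1, 0.2, 0.1]
grip_width: 0.087
```

```bash
python3 st.py
```

```text
14.3 [ 0.5318 -0.1531  0.0416] yaw -42.65 z [ 0.0388 -0.0267 -0.9989] F [0.11 0.17 0.09] M [-0.093  0.132 -0.004] w 0.087 q [-0.48  0.74  1.79 -0.01  0.57  0.27]
```

carry_out([
  [[0,0,-0.4],0,0.3],
  [[0,0,0],0.4,0.6],
  [[0,0,0],0,1],
  [[0,0,0],0,1],
  [[0,0,0],0,1],
  [[0,0,0],0,1],
  [[0,0,0],0,1],
  [[0,0,0],0,1],
  [[0,0,0],0,1],
  [[0,0,0],0,1],
], squeeze=25)

```text
time: 15.3
position: [0.5331, -0.1536, 0.0397]
tool_rot: [0.933, -0.36, 0.025, 0.005]
ft_force: [-0.8, 0.6, -0.1]
grip_width: 0.0345
```

```bash
python3 st.py
```

```text
15.3 [ 0.5331 -0.1536  0.0397] yaw -42.23 z [ 0.0426 -0.0282 -0.9987] F [-0.83  0.57 -0.09] M [ 0.055  0.247 -0.019] w 0.0345 q [-0.48  0.74  1.79 -0.01  0.56  0.27]
```

carry_out([
  [[0,0,1],0,1],
  [[0,0,2.5],0,1],
  [[0,0,3],0,1],
  [[0,0,3],0,1],
  [[0,0,2],0,1],
  [[0,0,1],0,1],
  [[0,0,0],0,1],
])

```text
time: 16.0
position: [0.5292, -0.1517, 0.1682]
tool_rot: [0.933, -0.36, 0.021, 0.005]
ft_force: [0.3, 0.3, -2.7]
grip_width: 0.0344
```

```bash
python3 st.py
```

```text
16.0 [ 0.5292 -0.1517  0.1682] yaw -42.23 z [ 0.0351 -0.0244 -0.9991] F [ 0.27  0.27 -2.74] M [-0.091  0.114 -0.02 ] w 0.0344 q [-0.48  0.52  1.72 -0.01  0.86  0.26]
```

carry_out([
  [[-0.3,2.0,0],-8,1],
  [[-0.5,4,0],-8,1],
  [[-0.6,4.5,0],-8,1],
  [[-0.6,4.5,0],-8,1],
  [[-0.6,4.5,0],-8,1],
  [[-0.6,4.5,0],-1,1],
  [[-0.6,4,0],0,1],
  [[-0.4,2.5,0],0,1],
  [[-0.2,1,0],0,1],
  [[0,0,0],0,1],
])

```text
time: 17.0
position: [0.4789, 0.1595, 0.158]
tool_rot: [0.75, -0.661, 0.012, 0.018]
ft_force: [0.3, -0.6, -2.7]
grip_width: 0.0341
```

```bash
python3 st.py
```

```text
17.0 [0.4789 0.1595 0.158 ] yaw -82.82 z [-0.006  -0.0425 -0.9991] F [ 0.3  -0.63 -2.66] M [-0.037  0.129  0.042] w 0.0341 q [ 0.12  0.51  1.8  -0.06  0.85  1.61]
```

carry_out([
  [[0.2,1.0,0.2],0,1],
  [[0.1,0.6,0.1],0,1],
  [[0,0,0],0,1],
])

```text
time: 17.3
position: [0.4827, 0.1741, 0.1601]
tool_rot: [0.749, -0.662, 0.012, 0.019]
ft_force: [0.5, -0.3, -2.8]
grip_width: 0.0339
```

```bash
python3 st.py
python3 - <<'E'
from rig import cams
from h import *
c=cams.camera("wrist");np.save("w7.npy",c);s=cams.camera("side");np.save("s7.npy",s);e=cams.camera("scene");np.save("e7.npy",e)
a=cv2.resize(c["pixels"][120:270,220:420,::-1],(800,600),interpolation=cv2.INTER_CUBIC);cv2.imwrite("pics/w7.png",a)
E
```

```text
17.3 [0.4827 0.1741 0.1601] yaw -82.99 z [-0.0079 -0.0436 -0.999 ] F [ 0.5  -0.33 -2.76] M [-0.029  0.151 -0.032] w 0.0339 q [ 0.15  0.51  1.78 -0.05  0.87  1.64]
```

View pics/w7.png

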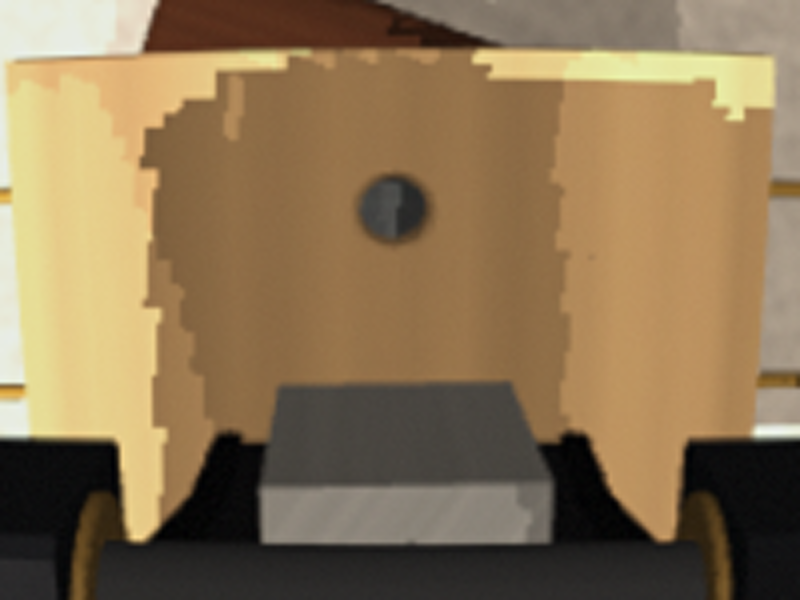

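Hole at px (318.2,172), hub's front top edge at row 241.

Run:
```python
from h import *
c=np.load("w7.npy",allow_pickle=True).item()
z=.1601-.0397
q=[plane(c,(220+x/4,120+y/4),z+zz,True) for x,y,zz in((393,208,.008),(262,486,.048),(552,482,.048),(278,385,.008),(512,382,.008),(10,62,.008),(775,55,.008))]
for a,b in((1,2),(5,6)):
    d=q[b]-q[a];print(np.linalg.norm(d),np.degrees(np.arctan2(d[1],d[0]))+90)
t=np.radians(7.0);u=np.array([np.cos(t),np.sin(t)])
print("bore from hole",q[0][:2]-.042*u,"from hub edge",(q[1]+q[2])[:2]/2-.017*u, "from plate edge",(q[5]+q[6])[:2]/2-.065*u)
```

```text
0.033581387041309814 6.804759157358248
0.10869584386679353 7.36716209574071
bore from hole [0.48111206 0.17449581] from hub edge [0.48126518 0.17433244] from plate edge [0.48040244 0.17384536]
```

carry_out([
  [[0.09,0.22,-0.2],-0.1,1],
  [[0.09,0.22,-0.5],-0.1,1],
  [[0,0,-0.5],0,1],
  [[0,0,-0.4],0,1],
  [[0,0,-0.3],0,1],
])

```text
time: 17.95
position: [0.4846, 0.177, 0.1398]
tool_rot: [0.747, -0.665, 0.012, 0.019]
ft_force: [0.6, 0.0, -3.2]
grip_width: 0.0344
```

```bash
python3 st.py
```

```text
17.95 [0.4846 0.177  0.1398] yaw -83.36 z [-0.0081 -0.044  -0.999 ] F [ 0.62  0.04 -3.23] M [-0.051  0.148  0.02 ] w 0.0344 q [ 0.16  0.55  1.79 -0.06  0.82  1.65]
```

carry_out([
  [[0,0.08,-0.1],0.2,1],
  [[0,0.07,-0.2],0,1],
  [[0,0,-0.2],0,1],
  [[0,0,-0.2],0,1],
  [[0,0,-0.2],0,1],
  [[0,0,-0.1],0,1],
])

```text
time: 18.55
position: [0.4844, 0.1787, 0.1285]
tool_rot: [0.748, -0.663, 0.011, 0.019]
ft_force: [-0.3, 0.6, -3.3]
grip_width: 0.0349
```

```bash
python3 st.py
```

```text
18.55 [0.4844 0.1787 0.1285] yaw -83.12 z [-0.0088 -0.0442 -0.999 ] F [-0.27  0.57 -3.35] M [-0.051  0.205 -0.004] w 0.0349 q [ 0.16  0.57  1.79 -0.06  0.8   1.65]
```

carry_out([
  [[0,0,-0.15],0,1],
  [[0,0,-0.15],0,1],
  [[0,0,-0.15],0,1],
  [[0,0,-0.15],0,1],
  [[0,0,-0.1],0,1],
])

```text
time: 19.05
position: [0.4846, 0.1787, 0.121]
tool_rot: [0.748, -0.663, 0.012, 0.019]
ft_force: [1.0, -0.2, -3.0]
grip_width: 0.0341
```

```bash
python3 st.py
```

```text
19.05 [0.4846 0.1787 0.121 ] yaw -83.13 z [-0.0082 -0.0441 -0.999 ] F [ 0.99 -0.16 -2.96] M [ 0.002  0.12  -0.007] w 0.0341 q [ 0.16  0.58  1.8  -0.06  0.78  1.65]
```

carry_out([
  [[0,0,-0.2],0,1],
  [[0,0,-0.25],0,1],
  [[0,0,-0.25],0,1],
  [[0,0,-0.25],0,1],
  [[0,0,-0.25],0,1],
  [[0,0,-0.2],0,1],
  [[0,0,-0.1],0,1],
])

```text
time: 19.75
position: [0.4846, 0.1787, 0.1046]
tool_rot: [0.748, -0.663, 0.012, 0.019]
ft_force: [-0.3, -0.6, -3.5]
grip_width: 0.0342
```

```bash
python3 st.py
```

```text
19.75 [0.4846 0.1787 0.1046] yaw -83.12 z [-0.0084 -0.0441 -0.999 ] F [-0.32 -0.59 -3.49] M [0.005 0.181 0.019] w 0.0342 q [ 0.16  0.61  1.81 -0.06  0.74  1.66]
```

carry_out([
  [[0,0,-0.2],0,1],
  [[0,0,-0.25],0,1],
  [[0,0,-0.25],0,1],
  [[0,0,-0.25],0,1],
  [[0,0,-0.15],0,1],
  [[0,0,-0.1],0,1],
])

```text
time: 20.35
position: [0.4848, 0.1787, 0.0915]
tool_rot: [0.748, -0.663, 0.012, 0.019]
ft_force: [-0.2, 0.3, -3.3]
grip_width: 0.0342
```

```bash
python3 st.py
```

```text
20.35 [0.4848 0.1787 0.0915] yaw -83.12 z [-0.0081 -0.0441 -0.999 ] F [-0.23  0.33 -3.28] M [-0.019  0.134 -0.01 ] w 0.0342 q [ 0.16  0.63  1.81 -0.06  0.71  1.66]
```

Underside about 4 mm above the pin top. Feeling down at 5 mm/s from here.

carry_out([
  [[0,0,-0.05],0,1],
  [[0,0,-0.05],0,1],
  [[0,0,-0.05],0,1],
  [[0,0,-0.05],0,1],
  [[0,0,-0.05],0,1],
  [[0,0,-0.05],0,1],
  [[0,0,-0.05],0,1],
  [[0,0,-0.05],0,1],
])

```text
time: 21.15
position: [0.485, 0.1787, 0.0873]
tool_rot: [0.748, -0.663, 0.012, 0.019]
ft_force: [0.2, 0.7, -3.0]
grip_width: 0.0346
```

```bash
python3 st.py
```

```text
21.15 [0.485  0.1787 0.0873] yaw -83.13 z [-0.0076 -0.044  -0.999 ] F [ 0.16  0.69 -2.96] M [-0.013  0.22   0.048] w 0.0346 q [ 0.16  0.64  1.81 -0.07  0.7   1.66]
```

carry_out([
  [[0,0,-0.05],0,1],
  [[0,0,-0.05],0,1],
  [[0,0,-0.05],0,1],
  [[0,0,-0.05],0,1],
  [[0,0,-0.05],0,1],
])

```text
time: 21.65
position: [0.485, 0.1788, 0.0846]
tool_rot: [0.748, -0.663, 0.012, 0.019]
ft_force: [-0.3, 1.1, -3.0]
grip_width: 0.0344
```

```bash
python3 st.py
```

```text
21.65 [0.485  0.1788 0.0846] yaw -83.13 z [-0.0076 -0.044  -0.999 ] F [-0.34  1.08 -3.03] M [-0.014  0.188 -0.015] w 0.0344 q [ 0.16  0.65  1.82 -0.07  0.7   1.66]
```

Now 3 mm below the pin-top height with no contact, so the pin seems to be in the hole. Going on gently.

carry_out([
  [[0,0,-0.05],0,1],
  [[0,0,-0.05],0,1],
  [[0,0,-0.05],0,1],
  [[0,0,-0.05],0,1],
  [[0,0,-0.05],0,1],
  [[0,0,-0.05],0,1],
  [[0,0,-0.05],0,1],
  [[0,0,-0.05],0,1],
])

```text
time: 22.45
position: [0.4849, 0.1787, 0.0802]
tool_rot: [0.748, -0.663, 0.012, 0.019]
ft_force: [-0.3, 0.3, -2.9]
grip_width: 0.0343
```

```bash
python3 st.py
```

```text
22.45 [0.4849 0.1787 0.0802] yaw -83.13 z [-0.0079 -0.0441 -0.999 ] F [-0.26  0.25 -2.91] M [-0.062  0.149  0.03 ] w 0.0343 q [ 0.16  0.65  1.82 -0.07  0.69  1.66]
```

carry_out([
  [[0,0,-0.05],0,1],
  [[0,0,-0.05],0,1],
  [[0,0,-0.05],0,1],
  [[0,0,-0.05],0,1],
  [[0,0,-0.05],0,1],
])

```text
time: 22.95
position: [0.4849, 0.1787, 0.0775]
tool_rot: [0.748, -0.663, 0.012, 0.019]
ft_force: [0.1, -1.2, -3.8]
grip_width: 0.0348
```

```bash
python3 st.py
```

```text
22.95 [0.4849 0.1787 0.0775] yaw -83.12 z [-0.0079 -0.0441 -0.999 ] F [ 0.15 -1.24 -3.77] M [-0.044  0.14   0.015] w 0.0348 q [ 0.16  0.66  1.82 -0.07  0.68  1.66]
```

carry_out([
  [[0,0,-0.04],0,1],
  [[0,0,-0.04],0,1],
  [[0,0,-0.03],0,1],
])

```text
time: 23.25
position: [0.4848, 0.1786, 0.0764]
tool_rot: [0.748, -0.663, 0.012, 0.019]
ft_force: [-1.1, -0.4, -1.2]
grip_width: 0.0343
```

```bash
python3 st.py
```

```text
23.25 [0.4848 0.1786 0.0764] yaw -83.12 z [-0.0082 -0.0443 -0.999 ] F [-1.14 -0.44 -1.2 ] M [-0.147  0.206  0.01 ] w 0.0343 q [ 0.16  0.66  1.82 -0.07  0.68  1.66]
```

Light first contact (about 2 N) at seat level. Letting go.

carry_out([
  [[0,0,0],0,0.9],
  [[0,0,0],0,0.5],
  [[0,0,0],0,0],
  [[0,0,0],0,0],
  [[0,0,0],0,0],
  [[0,0,0],0,0],
], squeeze=5)

```text
time: 23.85
position: [0.4867, 0.179, 0.0778]
tool_rot: [0.748, -0.663, 0.013, 0.017]
ft_force: [-0.3, -0.5, 0.2]
grip_width: 0.0666
```

```bash
python3 st.py
```

```text
23.85 [0.4867 0.179  0.0778] yaw -83.13 z [-0.0036 -0.0435 -0.999 ] F [-0.35 -0.49  0.25] M [0.022 0.149 0.005] w 0.0666 q [ 0.16  0.66  1.82 -0.07  0.68  1.66]
```

carry_out([
  [[0,0,0.5],0,0],
  [[0,0,1],0,0],
  [[0,0,2],0,0],
  [[0,0,3],0,0],
  [[0,0,3],0,0],
  [[0,-2,3],0,0],
  [[0,-3,2],0,0],
  [[0,-2,1],0,0],
  [[0,0,0],0,0],
])

```text
time: 24.75
position: [0.4858, 0.1074, 0.2446]
tool_rot: [0.749, -0.662, 0.015, 0.016]
ft_force: [0.8, 0.5, 0.6]
grip_width: 0.0869
```

```bash
python3 st.py
python3 - <<'E'
from rig import cams
from h import *
m=[]
for n in("wrist","side"):
    c=cams.camera(n);np.save(n+"8.npy",c);u=proj(c,[.49,.18,.06],n=="wrist").astype(int);k=80 if n=="wrist" else 60
    x,y=max(u[0]-k,0),max(u[1]-k,0);print(n,x,y);m.append(cv2.resize(c["pixels"][y:y+2*k,x:x+2*k,::-1],(400,400),interpolation=cv2.INTER_CUBIC))
cv2.imwrite("pics/end.png",np.hstack(m))
E
```

```text
24.75 [0.4858 0.1074 0.2446] yaw -82.97 z [ 0.0016 -0.0442 -0.999 ] F [0.78 0.54 0.63] M [-0.045  0.095 -0.007] w 0.0869 q [ 0.02  0.36  1.74 -0.05  1.04  1.49]
wrist 166 93
side 254 207
```

View pics/end.png

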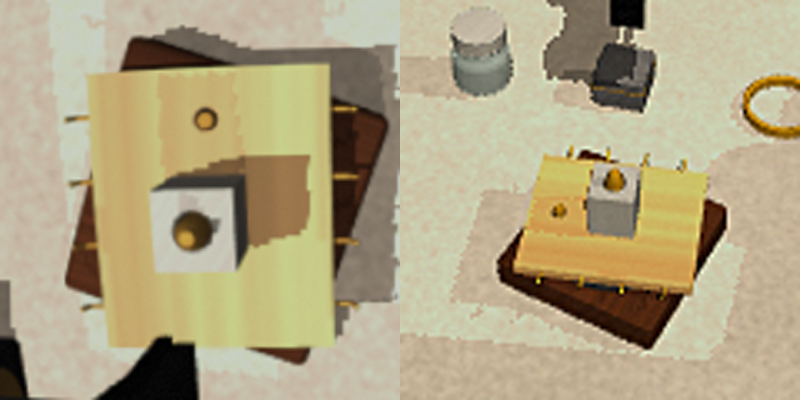

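The pin shows through the hole at crop (205,119) and the post stands out of the hub. One numeric check of height and level:

Run:
```python
from h import *
w=np.load("wrist8.npy",allow_pickle=True).item();s=np.load("side8.npy",allow_pickle=True).item()
f=lambda x,y:(166+x/2.5,93+y/2.5);g=lambda x,y:(254+(x-400)/(10/3),207+y/(10/3))
for n,a,b in(("+x-y",(330,65),(545,156)),("+x+y",(88,75),(515,276)),("-x-y",(334,345),(708,172)),("hub+x-y",(238,186),(592,166)),("hub-x-y",(242,271),(639,166)),("hub+x+y",(150,188),(587,198)),("hub-x+y",(155,272),(635,198))):
    p,r=tri((w,f(*a),True),(s,g(*b),False));print(n,p.round(4),np.round(r,4))
```

```text
+x-y [0.5522 0.1315 0.0388] [0.0015 0.0015]
+x+y [0.5378 0.2438 0.0338] [0.0018 0.0018]
-x-y [0.4238 0.1155 0.0419] [0.0011 0.0011]
hub+x-y [0.5017 0.1628 0.0762] [0.0002 0.0002]
hub-x-y [0.4673 0.1576 0.081 ] [0.0002 0.0002]
hub+x+y [0.4965 0.1978 0.0806] [0.0015 0.0015]
hub-x+y [0.4624 0.1925 0.0851] [0.002 0.002]
```

```bash
python3 -c "
from rig import robot
print(robot.hand_in())"
```

```text
the job is handed in; nothing more can be done
None
```

The tier is on the stand with its bore over the post and the pin through its hole, and I handed the job in at about 25 s of the 72 s. I took the lookalike nearest the base (0.555 m against 0.633 m).

- **Grasp:** my first grasp would have put the last joint out of range at the stand. I set the tier back down on the table, turned the gripper 90° and gripped it again.
- **Fit:** the wrist camera put the pin 6.8° off world x, so I turned the tier to that. Felt down at about 5 mm/s, it passed the pin's top without contact. It first touched at seat level with about 2 N, and I let go there.
- **Last checks:** the final pictures show the pin in its hole and the post standing out of the hub. The two-view heights came out rough, at 34–42 mm for the plate's top (44 expected) and 76–85 mm for the hub's top (84 expected). They rule out the tier resting on the pin, 12 mm higher, but not a small tilt.
- **Not settled:** the tool drifted to about 0.045 rad off vertical during the work, and I had no command to correct it. I did not measure the other wares again afterwards. No unexpected force appeared in the readings between moves.

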